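# Lid every vessel around the turntable

### The arm

A 6-joint arm with a two-finger parallel gripper is mounted at the origin on the work surface. World frame = base frame: x ahead of the robot, y to its left, z up, the work surface at z = 0. Lengths are in m, angles in degrees, forces in N, time in s.
With the tool pointing down it reaches from about 0.375 to 0.75 m from the base axis. Payload 9 kg.
Tool frame: the origin (TCP) lies where the fingers leave the gripper's body, on its centre line; the fingertips stand 73 mm ahead of it and the grasp point (between the pads) lies 54 mm ahead of it (robot.tip_reach is the distance from the TCP to the fingertips, in m); z points along the fingers, y is the direction in which the jaws open and shut (so a half turn about z gives the same grasp; the last joint's range is limited). The gripper opens to 85 mm and grips with 20 to 120 N. Pads are 22 mm wide; open, the fingers measure 114 mm over their backs; the gripper's body (76 mm by 85 mm) begins 54 mm behind the grasp point. The pads swing forward as they close: fully open they stand 13 mm farther back than shut.
Start: joints at [60.751, 5.964, 5.575, 89.605, 0, 77.527], TCP at [0.173, 0.574, 0.304] pointing down, gripper open.
Joint ranges: [-171.21, 171.21], [-48.23, 106.86], [-62.78, 66.21], [-105.2, 120.99], [-86.42, 89.51], [-180, 180]. Speed limits (degrees/s): [127.2, 127.2, 147.25, 180, 180, 180].

### API

Orientations are given as [roll, pitch, yaw] about the fixed x, y, z axes, in that order (R = Rz(yaw) Ry(pitch) Rx(roll)).
In Python, from plant import robot gives the robot as it stands. Calls block until the motion is done:
- robot.move_pose(position, orientation): joint-space move of the TCP to a pose.
- robot.line_to(position, vel=0.15, rotation=None, guard=None): straight line of the TCP; rotation=None keeps the orientation; vel is the mean speed in m/s. With guard (N) it stops when the force on the tool has changed by that much, and returns True; else False.
- robot.goto_joints(angles): joint-space move.
- robot.set_gripper(opening): finger opening in m; the grip force is fixed at half the most; returns when the fingers have stopped.
- robot.pause(seconds).
- robot.ik(position, orientation): joint angles nearest the present ones, or None.
- robot.observe(): the state.
- robot.grab_frame(name): name is "scene" or "top" or "wrist"; returns the picture (420x560x3 uint8, blue, green, red); there is no depth.
- robot.get_calibration(name): a dict with "vertical_fov" (degrees; the focal length in pixels is half the picture's height over the tangent of half this angle, whatever the lens; pixels are square), "cx", "cy" (the principal point, pixels), "rvec" (rotation vector, rad) and "tvec" (3), from world to camera coordinates, as OpenCV has them. Camera axes: x right, y down, z forward; pixel columns grow to the right and rows downward; lengths in m; the calibration is good to about 2 mm. A picture is of the moment at which its call begins: read the wrist's pose just before it. get_calibration takes no time and is no camera call; for the wrist camera it gives the pose at the moment of the call.
A pose or a line that the arm cannot do raises robot.IKError and nothing moves.
- robot.job_done(): hands the job in, once; it reports no verdict.
The state is a dict: "time": time; "q": joint angles; "qvel": joint speeds; "joint_torque": joint torques, N m; "tool_pos": TCP position; "tcp_rot": TCP orientation; "ft_force": force on the tool from outside, world axes, zero at the start; "torque": the same for the moment, N m; "gripper_width": finger opening in m.
Only numpy, scipy, OpenCV 4.12 (cv2) and the standard library are available. Lean on these libraries where they do the work, as an engineer would, in place of code of your own. Each camera call takes 0.05 s, during which the arm holds its last target.

### The job

Put each of the four wooden lids on the vessel it fits: the three round ones, by size, on the aluminium pot, the red bowl and the small white dish, and the oblong one lengthways on the oblong spice tin. Each lid's plug must be down inside the rim so that the lid lies level on its vessel, let go. Leave the vessels standing where they are, and do not disturb the wooden spoon or the pepper mill.

Things in the scene. Friction and masses are not known exactly. Their poses are not given: they have to be found in the camera images.
- lid_large_knob (a point): Largest of three round wooden lids, lying plug down. Plate 138 mm across, 9 thick; under it a round plug 110 mm across, 7 deep; on top a round upright knob 24 mm across, 34 tall. Fits the aluminium pot. Point: centre of the knob, half-way up, on the lid's axis: 17 mm above the plate's top, 26 above the plate's underside (which rests on the rim), 33 above the plug's underside. z up.
- lid_medium_knob (a point): Middle-sized of three round wooden lids, lying plug down. Plate 112 mm across, 9 thick; under it a round plug 78 mm across, 7 deep; on top a round upright knob 24 mm across, 34 tall. Fits the red bowl. Point: centre of the knob, half-way up, on the lid's axis: 17 mm above the plate's top, 26 above the plate's underside (which rests on the rim), 33 above the plug's underside. z up.
- lid_small_knob (a point): Smallest of three round wooden lids, lying plug down. Plate 80 mm across, 9 thick; under it a round plug 52 mm across, 7 deep; on top a round upright knob 24 mm across, 34 tall. Fits the small white dish. Point: centre of the knob, half-way up, on the lid's axis: 17 mm above the plate's top, 26 above the plate's underside (which rests on the rim), 33 above the plug's underside. z up.
- lid_oblong_knob (a point): Oblong wooden lid, lying plug down. Plate 98 x 68 mm, 9 thick; under it a plug 72 x 42 mm, 7 deep; on top an upright bar grip 40 long, 16 thick, 34 tall, along the lid's length. Fits the spice tin either way round. Point: centre of the grip, half-way up: 17 mm above the plate's top, 26 above the plate's underside (rests on the rim), 33 above the plug's underside. x along the length, z up.
- pot_rim (a point): Open aluminium pot with two small dark side handles, on the worktop beside the turntable: 130 mm across the rim, 124 mm inside, 70 mm high; the handles reach 86 mm out from its axis, below the rim. The point is the centre of the mouth, level with the rim; z is up. Loose and not heavy.
- bowl_rim (a point): Open red melamine bowl, 104 mm across the rim, about 96 mm inside the rim and 91 mm inside at 8 mm depth, 45 mm high, on a foot 60 mm across. It stands on the plate of a pale green round turntable (336 mm across, plate top 24 mm above the worktop; it turns only stiffly). The point is the centre of the mouth, level with the rim; z is up. Loose and not heavy.
- dish_rim (a point): Small open white ceramic dish, 72 mm across the rim, 64 mm inside, 35 mm high. It stands on the plate of a pale green round turntable (336 mm across, plate top 24 mm above the worktop; it turns only stiffly). The point is the centre of the mouth, level with the rim; z is up. Loose and not heavy.
- tin_rim (a point): Open oblong steel spice tin, 90 x 60 mm outside, 84 x 54 mm inside, 70 mm high. It stands on the plate of a pale green round turntable (336 mm across, plate top 24 mm above the worktop; it turns only stiffly). The point is the centre of the mouth, level with the rim; z is up. Loose and not heavy. x runs along its length, y across.
- spoon_grip (a point): Bystander: wooden spoon 240 mm long, lying on the worktop beyond the work. The point is on its handle.
- mill: Bystander: dark wooden pepper mill, 56 mm across and 145 mm tall, standing past the turntable at the robot's left. The origin is the centre of its underside.
Things that resemble listed ones, but are neither listed nor needed, are in the scene too. What is shaped like the part that bears lid_medium_knob but orange is not meant.

How it is judged:
By the outcome, as a careful person would: the job done as asked, in the order asked, and still so for the second after the job is handed in, with the robot touching nothing.
It also fails if it takes over 115 s, if anything falls off the work surface, if the arm or the gripper's body presses on something with over 40 N, if the wrist force passes 120 N, or if a joint passes its speed limit or range.

## Working session

There is one attempt and no reset: what is moved stays moved. The work goes in short steps, each a Python script; the robot and the scene stay as the last script left them, time stands still between calls to the robot, and variables do not carry over. Pictures are saved under pics/ and viewed, and the job is handed in when it is done.

```bash
ls; mkdir -p pics; python3 - <<'E'
from plant import robot
import cv2
s=robot.observe();print(s['time'],s['tool_pos'],s['tcp_rot'],s['gripper_width'])
for n in ['scene','top','wrist']:
    c=robot.get_calibration(n);print(n,c)
    cv2.imwrite(f'pics/{n}0.png',robot.grab_frame(n))
E
```

```text
pics
0.0 [0.17306078 0.57426764 0.30312585] [-1.79927883e+02 -1.54875523e-02  1.63222238e+02] 0.08511728741387431
scene {'vertical_fov': 53.294492100152425, 'cx': 287.280312669793, 'cy': 208.73548096224988, 'rvec': array([ 1.14681259,  2.40077384, -0.92040995]), 'tvec': array([ 0.36151533, -0.2954581 ,  1.63216992])}
top {'vertical_fov': 53.358055424834454, 'cx': 283.5079915040124, 'cy': 209.2245880836412, 'rvec': array([ 2.12514464, -2.11397442,  0.21030766]), 'tvec': array([0.02695866, 0.57618132, 1.45722758])}
wrist {'vertical_fov': 64.32975043059749, 'cx': 279.8711930438903, 'cy': 210.1607203650789, 'rvec': array([-2.30489732, -1.71262696, -0.27436799]), 'tvec': array([-0.59859109, -0.03993665,  0.38010534])}
```

View pics/top0.png

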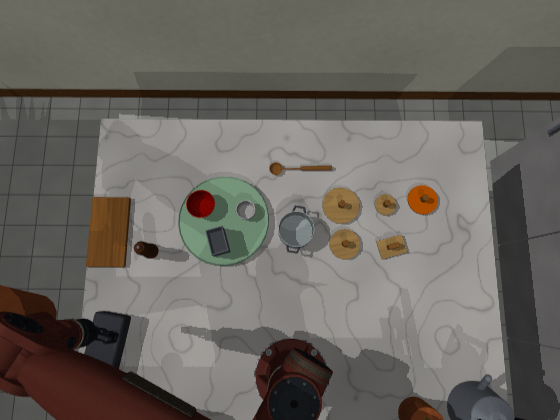

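View pics/scene0.png

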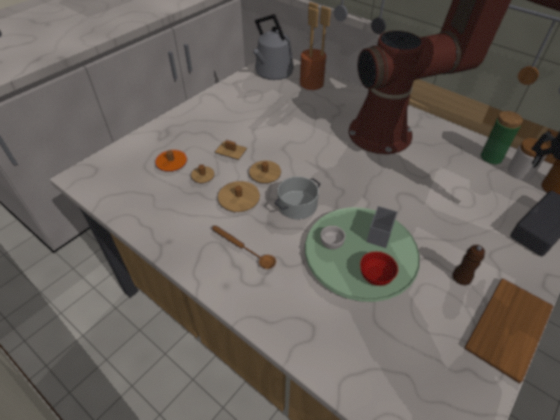

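View pics/wrist0.png

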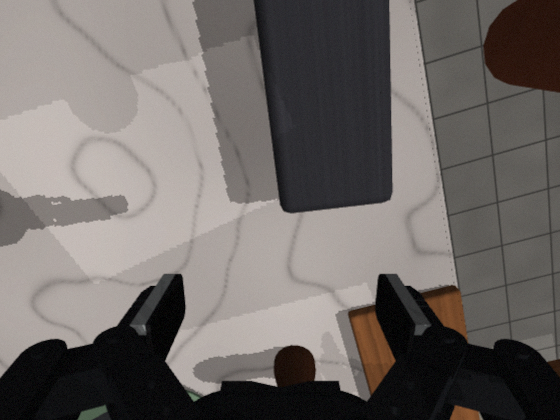

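The top view shows the vessels at about (200,205) bowl, (246,210) dish, (218,241) tin and (296,230) pot. The lids are at (342,205) large, (345,244) medium, (386,204) small and (392,246) oblong, and the orange decoy is at (423,200). I'll get coarse positions from the top camera first, then wrist close-ups.

```bash
cat > h.py <<'E'
import numpy as np, cv2
from plant import robot
def K(c,h=420):
    f=h/2/np.tan(np.radians(c['vertical_fov'])/2)
    return np.array([[f,0,c['cx']],[0,f,c['cy']],[0,0,1]])
def ray(c,uv):
    R=cv2.Rodrigues(np.array(c['rvec']))[0];C=-R.T@c['tvec']
    d=(np.linalg.inv(K(c))@np.c_[np.atleast_2d(uv),np.ones(len(np.atleast_2d(uv)))].T).T@R
    return C,d
def plane(c,uv,z):
    C,d=ray(c,uv);return C+d*((z-C[2])/d[:,2])[:,None]
def proj(c,P):
    return cv2.projectPoints(np.atleast_2d(np.array(P,float)),c['rvec'],np.array(c['tvec']),K(c),None)[0][:,0]
E
python3 - <<'E'
from h import *
c=robot.get_calibration('top')
pts=dict(large=(342,205,.016),med=(345,244,.016),small=(386,204,.016),obl=(392,246,.016),pot=(296,230,.07),bowl=(200.5,204,.069),dish=(246,210,.059),tin=(218,241,.094),turn=(224,221,.024),spoonl=(272,169,0.01),spoonr=(332,168,.01),mill=(150,250,0),dec=(423,200,.016))
for k,(u,v,z) in pts.items():
    p=plane(c,(u,v),z)[0];print(k,p.round(3),np.hypot(p[0],p[1]).round(3))
im=cv2.imread('pics/top0.png')
cv2.imwrite('pics/topc.png',cv2.resize(im[155:275,165:445],None,fx=2.85,fy=2.85,interpolation=cv2.INTER_CUBIC))
cw=robot.get_calibration('wrist');R=cv2.Rodrigues(cw['rvec'])[0];print(-R.T@cw['tvec'],R[2])
E
```

```text
large [ 0.601 -0.188  0.016] 0.63
med [ 0.455 -0.196  0.016] 0.496
small [ 0.606 -0.353  0.016] 0.701
obl [ 0.449 -0.368  0.016] 0.58
pot [ 0.498 -0.015  0.07 ] 0.499
bowl [0.591 0.329 0.069] 0.676
dish [0.572 0.166 0.059] 0.595
tin [0.455 0.257 0.094] 0.522
turn [0.537 0.249 0.024] 0.592
spoonl [0.741 0.075 0.01 ] 0.745
spoonr [ 0.746 -0.154  0.01 ] 0.762
mill [0.431 0.521 0.   ] 0.676
dec [ 0.622 -0.492  0.016] 0.793
[0.09499422 0.59714646 0.37266921] [ 0.30049754 -0.09184916 -0.94934976]
```

View pics/topc.png

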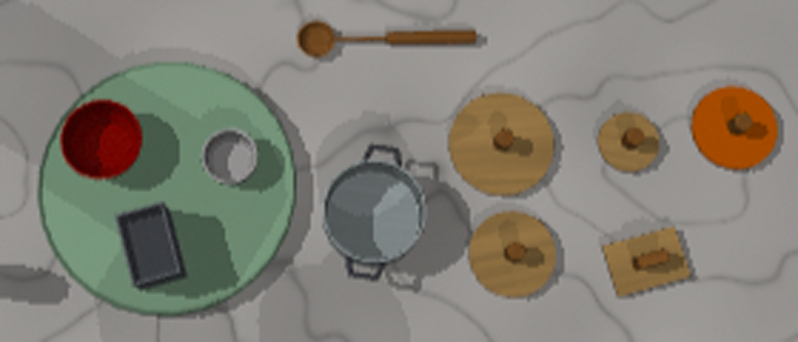

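```bash
cat >> h.py <<'E'
def wcal_at(p,yaw):
    # predicted wrist calib at TCP pose down, from the present one
    from scipy.spatial.transform import Rotation as Ro
    s=robot.observe();c=dict(robot.get_calibration('wrist'))
    R=cv2.Rodrigues(c['rvec'])[0];T0=Ro.from_euler('xyz',s['tcp_rot'],degrees=True).as_matrix()
    C=-R.T@c['tvec'];rel=T0.T@(C-s['tool_pos']);Rc=R@T0
    T=Ro.from_euler('xyz',[180,0,yaw],degrees=True).as_matrix()
    Rn=Rc@T.T;Cn=np.array(p)+T@rel
    c['rvec']=cv2.Rodrigues(Rn)[0].ravel();c['tvec']=-Rn@Cn;return c
E
python3 - <<'E'
from h import *
V=[(.498,-.015,.07),(.591,.329,.069),(.572,.166,.059),(.455,.257,.094)]
L=[(.601,-.188,.016),(.455,-.196,.016),(.606,-.353,.016),(.449,-.368,.016)]
for nm,P,az in (('V',V,15),('L',L,-27)):
  for r in (.45,.5):
   for z in (.36,.42):
    for dy in (0,180):
     p=[r*np.cos(np.radians(az)),r*np.sin(np.radians(az)),z];yaw=az+dy
     q=robot.ik(p,[180,0,yaw])
     print(nm,r,z,dy,None if q is None else np.round(q), proj(wcal_at(p,yaw),P).round().tolist())
print(robot.tip_reach)
E
```

```text
V 0.45 0.36 0 [ -2. -19. -12.  97.   0. 163.] [[414.0, 153.0], [99.0, -45.0], [268.0, 32.0], [147.0, 127.0]]
V 0.45 0.36 180 [ -2. -19. -12.  97.   0. -17.] [[153.0, 201.0], [408.0, 333.0], [290.0, 288.0], [401.0, 233.0]]
V 0.45 0.42 0 [ -2. -16.  -3. 103.   0. 163.] [[396.0, 145.0], [128.0, -22.0], [270.0, 41.0], [167.0, 123.0]]
V 0.45 0.42 180 [ -2. -16.  -3. 103.   0. -17.] [[170.0, 188.0], [393.0, 306.0], [289.0, 266.0], [385.0, 215.0]]
V 0.5 0.36 0 [ -0. -10.  -4.  96.   0. 165.] [[409.0, 198.0], [108.0, 17.0], [269.0, 85.0], [153.0, 177.0]]
V 0.5 0.36 180 [ -0. -10.  -4.  96.   0. -15.] [[148.0, 157.0], [413.0, 300.0], [291.0, 252.0], [407.0, 188.0]]
V 0.5 0.42 0 [ -0.  -8.   4. 102.   0. 165.] [[392.0, 185.0], [134.0, 30.0], [270.0, 87.0], [171.0, 166.0]]
V 0.5 0.42 180 [ -0.  -8.   4. 102.   0. -15.] [[166.0, 149.0], [397.0, 276.0], [289.0, 234.0], [389.0, 176.0]]
L 0.45 0.36 0 [-44. -19. -12.  97.   0. 163.] [[184.0, 13.0], [254.0, 132.0], [319.0, -76.0], [389.0, 67.0]]
L 0.45 0.36 180 [-44. -19. -12.  97.   0. -17.] [[355.0, 288.0], [305.0, 202.0], [254.0, 334.0], [189.0, 253.0]]
L 0.45 0.42 0 [-44. -16.  -3. 103.   0. 163.] [[197.0, 25.0], [257.0, 128.0], [314.0, -50.0], [375.0, 71.0]]
L 0.45 0.42 180 [-44. -16.  -3. 103.   0. -17.] [[347.0, 267.0], [302.0, 190.0], [257.0, 310.0], [200.0, 236.0]]
L 0.5 0.36 0 [-42. -10.  -4.  96.   0. 165.] [[188.0, 63.0], [255.0, 172.0], [318.0, -18.0], [385.0, 112.0]]
L 0.5 0.36 180 [-42. -10.  -4.  96.   0. -15.] [[358.0, 256.0], [306.0, 164.0], [253.0, 306.0], [186.0, 219.0]]
L 0.5 0.42 0 [-42.  -8.   4. 102.   0. 165.] [[200.0, 68.0], [258.0, 164.0], [313.0, -2.0], [372.0, 111.0]]
L 0.5 0.42 180 [-42.  -8.   4. 102.   0. -15.] [[349.0, 238.0], [303.0, 156.0], [256.0, 284.0], [197.0, 205.0]]
0.0726
```

```bash
python3 - <<'E'
from h import *
import pickle
for n,az in (('V',16),('L',-28)):
    r=.58;p=[r*np.cos(np.radians(az)),r*np.sin(np.radians(az)),.40]
    robot.move_pose(p,[180,0,az+180])
    if n=='V': pass
    c=robot.get_calibration('wrist');im=robot.grab_frame('wrist')
    cv2.imwrite(f'pics/w{n}.png',im);pickle.dump(c,open(f'w{n}.pkl','wb'))
s=robot.observe();print(s['time'],s['q'])
E
```

```text
3.9083 [-4.08028784e+01  5.14266542e+00  1.48316852e+01  9.96806342e+01
  1.28794239e-02 -1.29113167e+01]
```

View pics/wV.png

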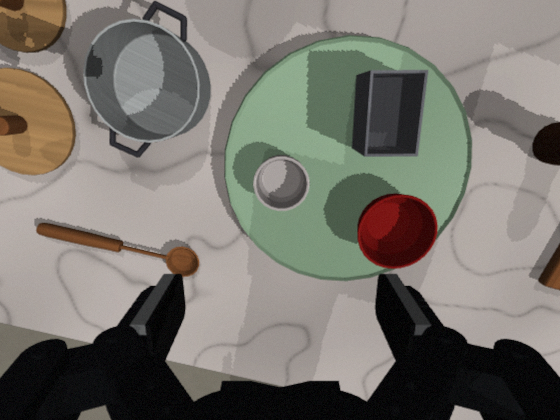

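View pics/wL.png

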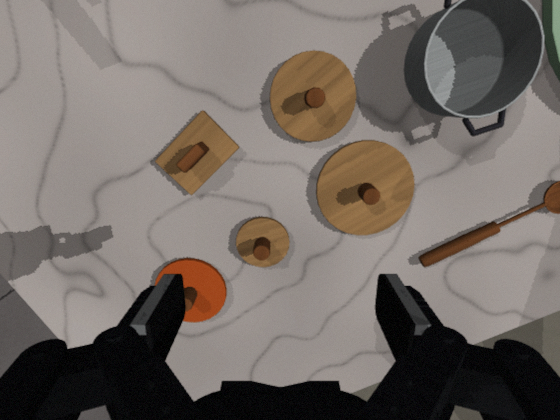

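```bash
python3 - <<'E'
from h import *
V=cv2.imread('pics/wV.png')
def z(n,x0,y0,x1,y1,f):
    cv2.imwrite(n,cv2.resize(V[y0:y1,x0:x1],None,fx=f,fy=f,interpolation=cv2.INTER_CUBIC))
z('pics/ztin.png',335,50,455,175,4.8)
z('pics/zdish.png',240,140,330,225,6)
z('pics/zpot.png',70,0,220,160,3.75)
z('pics/zbowl.png',345,180,450,280,5)
import pickle
c=pickle.load(open('wV.pkl','rb'));R=cv2.Rodrigues(c['rvec'])[0];C=-R.T@c['tvec'];print(C,proj(c,[C[0],C[1],0]))
E
```

```text
[0.47888842 0.13765994 0.46925954] [[279.84684884  99.64653469]]
```

View pics/ztin.png

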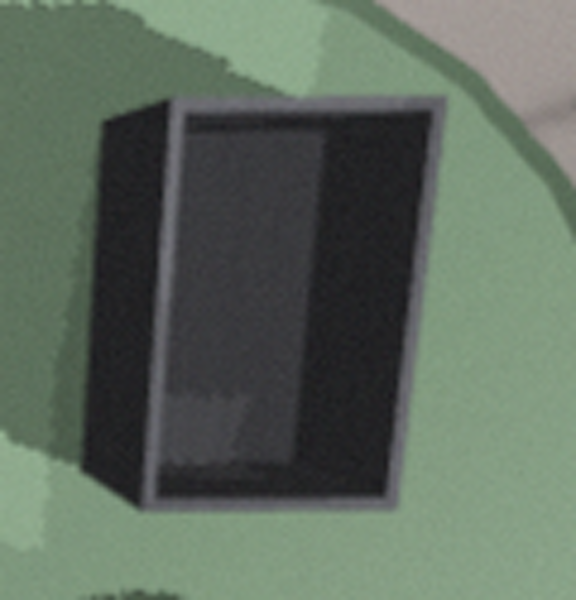

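View pics/zdish.png

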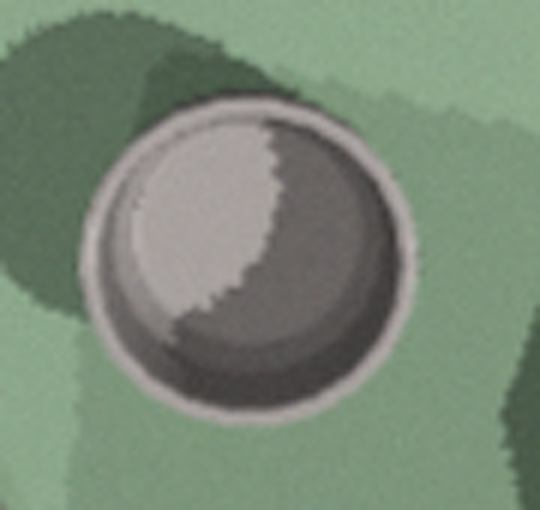

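View pics/zpot.png

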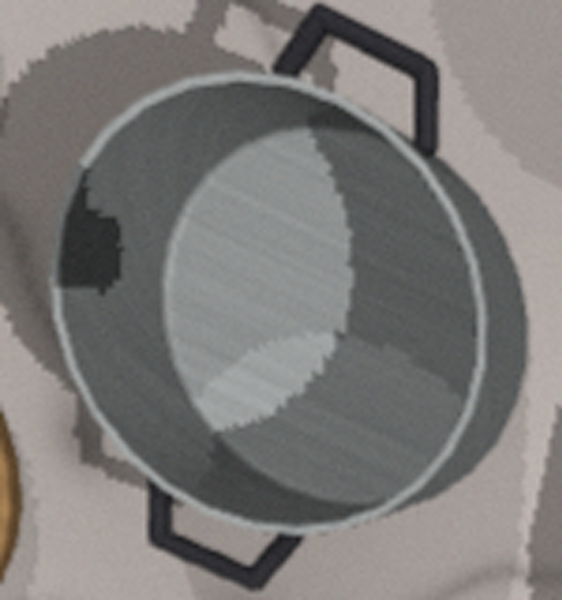

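View pics/zbowl.png

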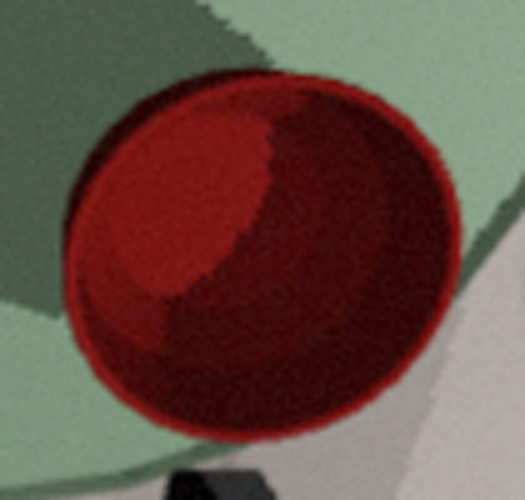

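```bash
cat > meas.py <<'E'
from h import *
import pickle
from scipy.optimize import least_squares
def circ(P):
    P=P[:,:2];s=least_squares(lambda p:np.hypot(P[:,0]-p[0],P[:,1]-p[1])-p[2],[*P.mean(0),.05],loss='soft_l1',f_scale=.001)
    return s.x,np.sqrt(np.mean(s.fun**2))
def zp(L,x0,y0,f): L=np.array(L,float);return np.c_[x0+(L[:,0]+.5)/f-.5,y0+(L[:,1]+.5)/f-.5]
if __name__=='__main__':
    c=pickle.load(open('wV.pkl','rb'))
    for n,L,o,z,d in (('pot',[(240,73),(487,320),(290,531),(53,275),(85,165),(468,225),(430,480),(95,420)],(70,0,3.75),.07,130),
     ('bowl',[(290,70),(460,225),(255,442),(63,260),(405,118),(400,375),(115,385),(150,125)],(345,180,5),.069,104),
     ('dish',[(250,95),(415,260),(250,427),(79,258),(370,145),(370,375),(130,375),(125,150)],(240,140,6),.059,72)):
        (x,y,r),e=circ(plane(c,zp(L,*o),z));print(n,round(x,4),round(y,4),'D',round(2e3*r,1),d,'rms mm',round(e*1e3,2))
    T=plane(c,zp([(173,97),(447,97),(398,510),(142,510)],335,50,4.8),.094)
    print('tin',T.mean(0).round(4),[np.linalg.norm(T[i]-T[i-1]).round(4) for i in range(4)])
    d=(T[2]+T[3]-T[0]-T[1]);print('yaw',np.degrees(np.arctan2(d[1],d[0])))
    for e in ((T[2]-T[1]),(T[3]-T[0]),(T[1]-T[0]),(T[2]-T[3])):print(np.degrees(np.arctan2(e[1],e[0])).round(1))
    c=pickle.load(open('wL.pkl','rb'));im=cv2.imread('pics/wL.png')
    hsv=cv2.cvtColor(cv2.GaussianBlur(im,(3,3),0),cv2.COLOR_BGR2HSV)
    m=cv2.inRange(hsv,(8,85,40),(28,255,255));m[270:]=0
    m=cv2.morphologyEx(m,cv2.MORPH_CLOSE,np.ones((5,5)));m=cv2.morphologyEx(m,cv2.MORPH_OPEN,np.ones((5,5)))
    cs,_=cv2.findContours(m,cv2.RETR_EXTERNAL,cv2.CHAIN_APPROX_NONE)
    o=im.copy();cv2.drawContours(o,cs,-1,(255,0,0),1)
    for k in cs:
        if cv2.contourArea(k)<800: continue
        k=cv2.convexHull(k)[:,0].astype(float);P=plane(c,k,.0145)
        (x,y,r),e=circ(P);b=cv2.minAreaRect((P[:,:2]*1e4).astype(np.float32))
        print('lid',k.mean(0).round(),round(x,4),round(y,4),'D',round(2e3*r,1),'rms',round(e*1e3,2),'box',np.round(b[0],0)/1e4,np.round(b[1])/10,b[2])
    cv2.imwrite('pics/wLm.png',o)
E
python3 meas.py
```

```text
pot 0.5051 -0.015 D 128.4 130 rms mm 0.68
bowl 0.5935 0.3282 D 101.5 104 rms mm 0.87
dish 0.5752 0.1669 D 70.9 72 rms mm 0.31
tin [0.4592 0.2614 0.094 ] [np.float64(0.0894), np.float64(0.0593), np.float64(0.0894), np.float64(0.0599)]
yaw 16.461887972854655
16.7
16.3
106.0
106.0
lid [456. 245.] 0.8301 -0.0948 D 196.4 rms 9.99 box [ 0.7447 -0.0935] [ 22.7 122.5] 1.379244089126587
lid [262. 242.] 0.6054 -0.3513 D 79.2 rms 0.34 box [ 0.6053 -0.3515] [77.3 79. ] 62.08661651611328
lid [366. 189.] 0.6021 -0.185 D 136.7 rms 0.23 box [ 0.6027 -0.1847] [135.7 134.8] 62.086238861083984
lid [190. 153.] 0.4498 -0.3662 D 109.1 rms 4.82 box [ 0.4488 -0.3674] [66.2 98.1] 15.73792552947998
lid [311.  91.] 0.4579 -0.1959 D 110.5 rms 0.18 box [ 0.4577 -0.1955] [110.1 108.7] 62.085533142089844
```

View pics/wLm.png

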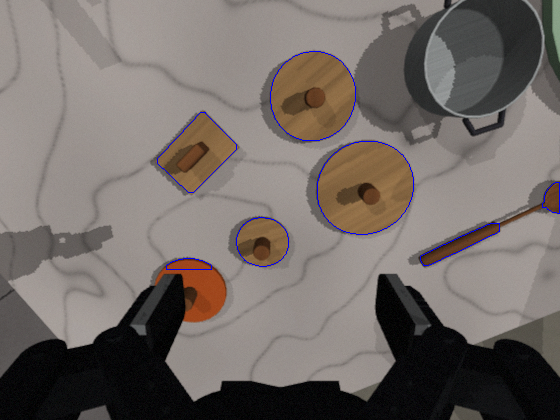

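The measured diameters agree with the given sizes (128/130, 101.5/104, 71/72, 89x59/90x60 mm; lids 137/138, 110.5/112, 79/80, 98x66/98x68). I'll start with the large lid.

```bash
cat > pp.py <<'E'
from h import *
TR=.0726;G=.005;HI=.28
def st(t):
    s=robot.observe();print(t,'t',round(s['time'],1),'pos',np.round(s['tool_pos'],4),'F',np.round(s['ft_force'],1),'w',round(s['gripper_width'],4));return s
def az(p): return np.degrees(np.arctan2(p[1],p[0]))
def pick(p,yaw=None,open_=.05):
    yaw=az(p)+180 if yaw is None else yaw
    zg=.016+G+TR
    for z in (HI,zg):
        assert robot.ik([*p,z],[180,0,yaw]) is not None
    robot.move_pose([*p,.2],[180,0,yaw]);robot.set_gripper(open_)
    robot.line_to([*p,zg+.04],vel=.25)
    b=robot.line_to([*p,zg],vel=.08,guard=15);st(f'down guard={b}')
    robot.set_gripper(0);s=st('grip')
    robot.line_to([*p,HI],vel=.25);return st('lifted')
def place(p,rim,yaw=None):
    yaw=az(p)+180 if yaw is None else yaw
    zt=rim+.009+G+TR
    robot.move_pose([*p,HI],[180,0,yaw]);st('above')
    robot.line_to([*p,zt+.022],vel=.2)
    robot.pause(.15)
    b=robot.line_to([*p,zt-.002],vel=.04,guard=6)
    s=st(f'lowered guard={b}');print('height above nominal mm',round((s['tool_pos'][2]-zt)*1e3,1));return s
def release(p):
    robot.set_gripper(.045);s=robot.observe()['tool_pos']
    robot.line_to([s[0],s[1],s[2]+.06],vel=.15);robot.line_to([s[0],s[1],HI],vel=.3);st('clear')
E
python3 - <<'E'
from pp import *
pick([.6021,-.185]);place([.5051,-.015],.07)
cv2.imwrite('pics/p1w.png',robot.grab_frame('wrist'));cv2.imwrite('pics/p1s.png',robot.grab_frame('scene'))
E
```

```text
down guard=False t 6.3 pos [ 0.6021 -0.185   0.0935] F [-0.1  0.1  0.3] w 0.0499
grip t 6.7 pos [ 0.6026 -0.1852  0.0945] F [-0.7 -0.3  5.4] w 0.0226
lifted t 7.6 pos [ 0.6016 -0.1847  0.2779] F [-0.1  0.3 -1.5] w 0.022
above t 8.4 pos [ 0.5053 -0.0154  0.2793] F [ 0.1  0.  -1.5] w 0.0227
lowered guard=True t 9.7 pos [ 0.5049 -0.0149  0.1574] F [-1.3 -0.3  5.7] w 0.0221
height above nominal mm 0.8
```

View pics/p1w.png

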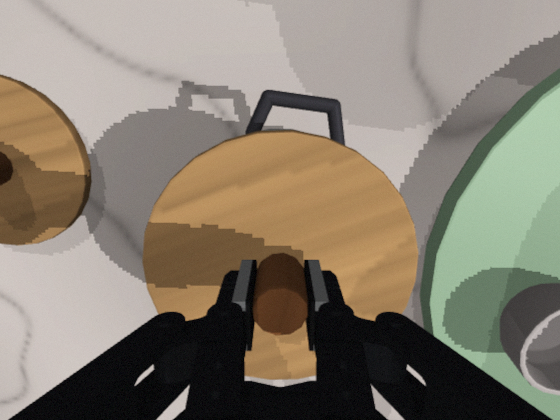

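Contact came 0.8 mm above nominal, which matches the +0.9 mm grip offset, so the plug is in. I'll release and go for the medium lid, gripping 2 mm higher because the fingertips touched the plate as they closed.

```bash
sed -i 's/G=.005/G=.0075/' pp.py; python3 - <<'E'
from pp import *
release(0)
c=robot.get_calibration('wrist')
cv2.imwrite('pics/p2w.png',robot.grab_frame('wrist'))
pick([.4579,-.1959]);place([.5935,.3282],.069)
cv2.imwrite('pics/p3w.png',robot.grab_frame('wrist'))
E
```

```text
clear t 11.1 pos [ 0.5048 -0.0149  0.2802] F [ 0.1  0.8 -1.5] w 0.045
down guard=False t 13.2 pos [ 0.4578 -0.1959  0.096 ] F [-1.  -0.1  0.2] w 0.0503
grip t 13.6 pos [ 0.4583 -0.1962  0.0969] F [-0.6  0.4  4.8] w 0.0222
lifted t 14.5 pos [ 0.4575 -0.1956  0.2782] F [ 0.6  0.2 -0.4] w 0.0223
above t 16.4 pos [0.594  0.3271 0.2801] F [ 0.4 -0.6 -0.3] w 0.0221
lowered guard=True t 17.8 pos [0.5935 0.3281 0.1589] F [-0.5 -0.4  5. ] w 0.0223
height above nominal mm 0.8
```

View pics/p2w.png

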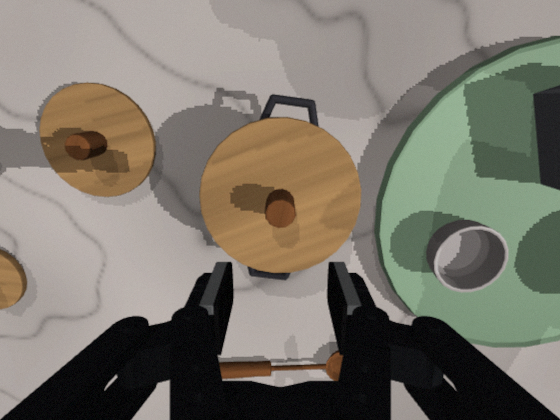

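View pics/p3w.png

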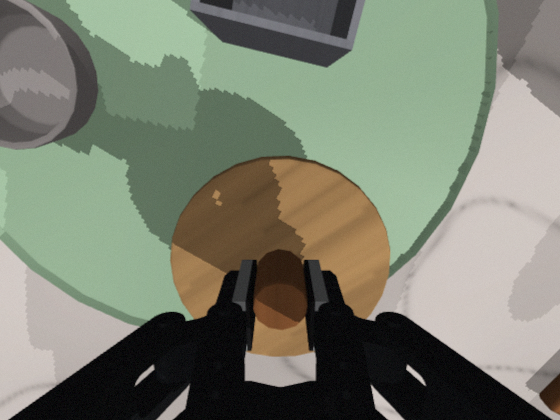

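The pot's lid sits centred at (280,195), and the medium lid also stopped 0.8 mm above nominal, so both plugs are in. Next are the small and oblong lids.

```bash
python3 - <<'E'
from pp import *
release(0)
cv2.imwrite('pics/p4w.png',robot.grab_frame('wrist'))
pick([.6054,-.3514]);place([.5752,.1669],.059)
E
```

```text
clear t 19.1 pos [0.5933 0.3281 0.2805] F [-0.6 -0.8 -0.1] w 0.0447
down guard=False t 22.9 pos [ 0.6054 -0.3513  0.096 ] F [-0.1 -0.1  0.2] w 0.0502
grip t 23.2 pos [ 0.6058 -0.3518  0.0971] F [0.1 0.5 4.1] w 0.0227
lifted t 24.1 pos [ 0.605  -0.3511  0.278 ] F [-0.2 -1.2 -1. ] w 0.0221
above t 26.0 pos [0.5756 0.166  0.2799] F [ 1.   0.5 -1.4] w 0.0219
lowered guard=True t 27.3 pos [0.5752 0.167  0.1493] F [1.3 0.5 4.7] w 0.0223
height above nominal mm 1.2
```

View pics/p4w.png

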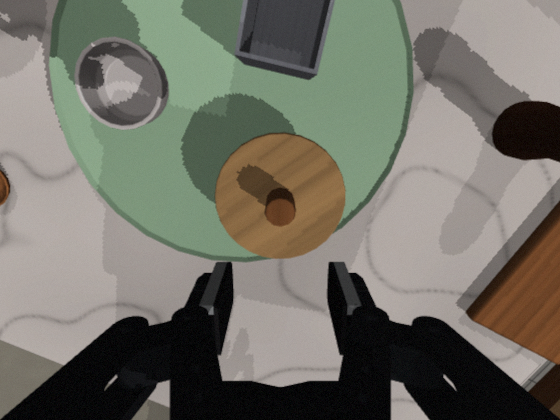

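```bash
python3 - <<'E'
from pp import *
release(0)
cv2.imwrite('pics/p5w.png',robot.grab_frame('wrist'))
for p,y in (([.4490,-.3672,.0961],105.7),([.4490,-.3672,.0961],-74.3),([.4592,.2614,.19],196.4),([.4592,.2614,.19],16.4)):
    q=robot.ik(p,[180,0,y]);print(y,None if q is None else np.round(q,1))
E
```

```text
clear t 28.6 pos [0.5748 0.1669 0.2802] F [ 0.3 -0.6 -0. ] w 0.0453
105.7 [-52.2   6.6 -15.6  67.8   0.   22.1]
-74.3 [ -52.2    6.6  -15.6   67.8    0.  -157.9]
196.4 [ 15.5  -6.  -18.3  77.8   0.   -0.9]
16.4 [ 15.5  -6.  -18.3  77.8   0.  179.1]
```

View pics/p5w.png

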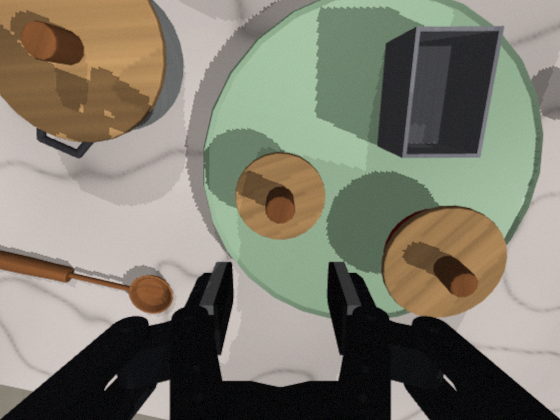

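```bash
python3 - <<'E'
from pp import *
c=robot.get_calibration('wrist')
T=plane(c,[(416,27),(503,27),(481,157),(403,157)],.094);d=T[2]+T[3]-T[0]-T[1]
print(T.mean(0),np.degrees(np.arctan2(d[1],d[0])),[np.linalg.norm(T[i]-T[i-1]).round(4) for i in range(4)])
pick([.4490,-.3672],105.7);
place([.4594,.2614],.094,196.4)
cv2.imwrite('pics/p6w.png',robot.grab_frame('wrist'))
E
```

```text
[0.45864202 0.26090164 0.094     ] 17.129481184733983 [np.float64(0.0884), np.float64(0.0591), np.float64(0.0884), np.float64(0.0594)]
down guard=False t 32.0 pos [ 0.4489 -0.3671  0.096 ] F [ 0.8 -0.3  0. ] w 0.05
grip t 32.4 pos [ 0.4493 -0.3676  0.0968] F [ 0.7 -0.1  4.4] w 0.0147
lifted t 33.3 pos [ 0.4487 -0.3668  0.2781] F [ 0.2  0.9 -1.2] w 0.0148
above t 35.5 pos [0.4598 0.2607 0.2799] F [-0.3 -0.3 -0.3] w 0.0147
lowered guard=True t 36.7 pos [0.4592 0.2615 0.1837] F [-2.   1.5  7.6] w 0.0151
height above nominal mm 0.6
```

View pics/p6w.png

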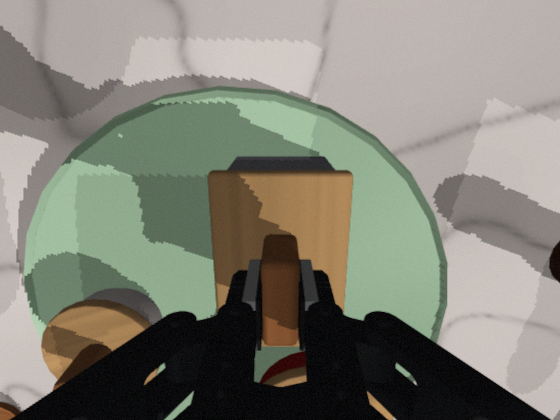

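```bash
python3 - <<'E'
from pp import *
release(0)
a=16;robot.move_pose([.55*np.cos(np.radians(a)),.55*np.sin(np.radians(a)),.40],[180,0,a+180])
import pickle
pickle.dump(robot.get_calibration('wrist'),open('wF.pkl','wb'))
for n in ('wrist','scene','top'): cv2.imwrite(f'pics/f_{n}.png',robot.grab_frame(n))
s=cv2.imread('pics/f_scene.png');cv2.imwrite('pics/f_sc.png',cv2.resize(s[140:310,220:500],None,fx=2.8,fy=2.8,interpolation=cv2.INTER_CUBIC))
st('')
E
```

```text
clear t 38.0 pos [0.4593 0.2614 0.2803] F [ 0.4  1.2 -0.9] w 0.0453
 t 38.9 pos [0.5279 0.1527 0.3983] F [-0.5  0.8 -0.3] w 0.0449
```

View pics/f_wrist.png

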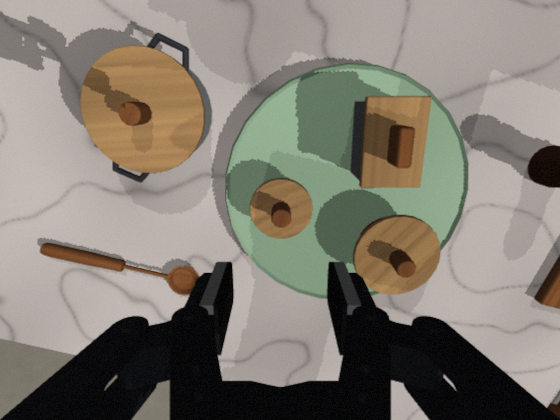

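View pics/f_sc.png

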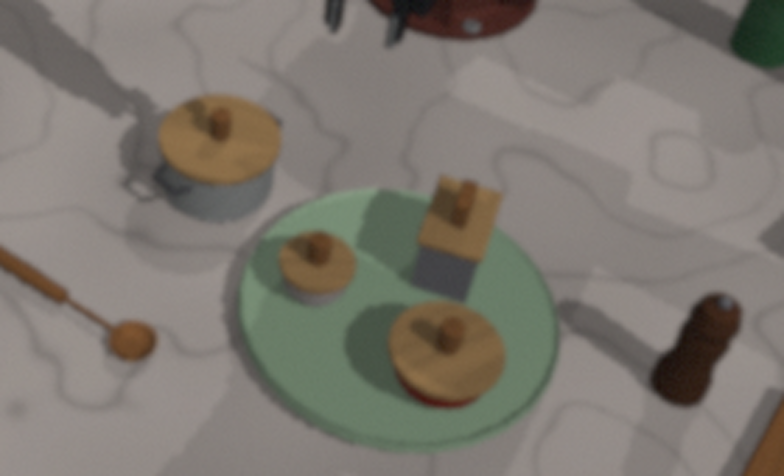

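All four lids look level. I'll check numerically where each lid ended up against where I measured the vessels, then hand in.

```bash
python3 - <<'E'
from meas import *
c=pickle.load(open('wF.pkl','rb'));im=cv2.imread('pics/f_wrist.png')
hsv=cv2.cvtColor(cv2.GaussianBlur(im,(3,3),0),cv2.COLOR_BGR2HSV)
m=cv2.inRange(hsv,(8,85,40),(28,255,255))
m=cv2.morphologyEx(m,cv2.MORPH_CLOSE,np.ones((5,5)));m=cv2.morphologyEx(m,cv2.MORPH_OPEN,np.ones((5,5)))
for k in cv2.findContours(m,cv2.RETR_EXTERNAL,cv2.CHAIN_APPROX_NONE)[0]:
    u=k[:,0].mean(0)
    for n,q,z in (('pot',(142,109),.079),('dish',(281,209),.068),('bowl',(397,254),.078),('tin',(395,142),.103)):
        if np.hypot(*(u-q))<25:
            P=plane(c,cv2.convexHull(k)[:,0].astype(float),z);(x,y,r),e=circ(P);b=cv2.minAreaRect((P[:,:2]*1e4).astype(np.float32))
            print(n,round(x,4),round(y,4),'D',round(2e3*r,1),'rms',round(e*1e3,2),np.round(b[0])/1e4,np.round(b[1])/10,b[2])
E
```

```text
bowl 0.5912 0.3252 D 111.3 rms 0.87 [0.5908 0.326 ] [111.3 109.2] 19.945951461791992
dish 0.574 0.1661 D 78.3 rms 0.22 [0.5736 0.1658] [77.9 77.1] 15.962532997131348
tin 0.4587 0.2584 D 109.7 rms 8.28 [0.4585 0.2592] [95.  68.1] 16.303085327148438
pot 0.5041 -0.0144 D 136.5 rms 0.39 [ 0.5044 -0.0142] [134.8 137.4] 15.97302532196045
```

```bash
python3 - <<'E'
from pp import *
st('');robot.job_done()
E
```

```text
t 38.9 pos [0.5279 0.1527 0.3983] F [-0.5  0.8 -0.3] w 0.0449
the job is handed in; nothing more can be done
```

All four lids are on their vessels and released: large on the pot, medium on the bowl, small on the dish, and oblong lengthways on the tin. I handed the job in at 38.9 s with the gripper clear of everything.

- **Seating:** Each lid met its rim 0.6–1.2 mm above the nominal seated height. A plug resting on a rim would have stopped about 7 mm high, so all four plugs are inside.
- **Position:** In the last wrist picture the pot and dish lids were within about 1.5 mm of the vessel centres I measured beforehand. The oblong lid was about 2 mm off at a yaw of 16.3° against the tin's 16.4–17.1°. The bowl lid read about 3.5–4 mm off, the largest disagreement. That is inside its 6.5 mm play, and the red rim showing in the picture may account for some of it.
- **Surroundings:** The last wrist and scene pictures show the lids level, the vessels upright, and the spoon and mill looking undisturbed. I judged those by eye and did not re-measure them, nor the vessels under their lids.

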